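# Dip a thickness probe and hold it on the marked spot of a sloping test panel

## Task

Take the orange thickness probe out of its grey stand, dip its tip for a moment into the lower half of the small glass beaker standing beside the stand and lift it out again. Then hold the probe square to the face of the sloping blue test panel, with its white tip inside the red ring and the spring tip pressed gently part of the way in (neither just touching nor pushed right home), and finish while holding it there: do not let go or put it down. Leave the beaker standing in its place and do not disturb the other things.

Things in the scene. Friction and masses are not known exactly. Their poses are not given: they have to be found in the camera images.
- probe: Pen probe, 138 mm long, about 120 g, upright in the stand. Origin at the end of its free white tip, z up along it. From there upward: white tip 8 mm thick (0-12 mm), round steel nose 16 mm thick (12-60), dark collar 28 mm wide that rests on the stand (60-66), orange square grip 22 x 22 mm with flats facing its x and y (66-126; grip two flats at 96), black cap (126-138).
- probe_tip (a joint): how far the spring-loaded white tip is pushed into the probe: 0 free, 0.010 m pushed right home. The spring takes 0.6 N to start and 2.6 N at the end of its travel. It slides along the probe's axis.
- tip (a point): the end of the white tip; moves with it
- stand: grey fixed block 76 x 76 mm, 64 mm high, on a 92 mm rubber foot; origin under its centre on the work surface. An upright hole 20 mm wide through its middle takes the probe's nose; the probe's collar rests on the top, its tip 4 mm above the work surface. Lift the probe straight up 65 mm to clear it.
- beaker: small glass beaker near the stand (not those at the back wall), loose, 66 mm in outer diameter and 62 mm high, open at the top, 55 g; walls about 3 to 5 mm, inside at least 44 mm wide; floor 2 mm thick. Origin at the centre of its underside, z up.
- panel: fixed stand, 105 x 156 mm, with a blue test panel 100 x 150 mm sloping 20 degrees, low edge at the front (its -x side, towards the robot), high edge at the back, 58 mm high. Origin under its centre on the work surface, z up. Middle of the face: 40 mm up. The grey instrument between it and the probe is up to 250 mm high: go over or in front. Two clamp screws 10 mm high sit in the upper corners.
- spot (a point): centre of the red ring (inner diameter 20 mm) on the panel's face, on its middle line, up to 30 mm left or right. Its z axis is the face's normal, out of the panel (20 degrees from vertical, leaning to the panel's front), y runs level along the panel, x up the slope.
- dish: closed petri dish with pink filling, in front of the stand and beaker; 62 mm in diameter, 15 mm high; bystander. Origin under its centre.
- pen: blue capped marker lying down, 127 x 12 x 12 mm; bystander. Origin under its centre, x along it.
- flask: conical glass flask, 66 mm in diameter, 94 mm high; bystander. Origin under its centre.
- tape: roll of green tape lying flat behind the stand and beaker, 98 mm in diameter, 19 mm high; bystander. Origin under its centre.
Things that resemble listed ones, but are neither listed nor needed, are in the scene too. Of the things that look like the probe, the largest one is meant.

How it is judged:
On the way, in this order (a step that is already met when the one before it is completed fails the run):
1. the probe is held in the fingers, clear above its stand (contact force between the fingers and probe above 1 N and z of probe in the frame of stand above 0.064 m), for 0.1 s.
2. the held probe's tip is inside the beaker, in its lower half (contact force between the fingers and probe above 1 N and z of tip in the frame of beaker below 0.031 m and horizontal distance between tip and beaker below 0.026 m), for 0.1 s.
3. the held probe's tip is out of the beaker again, above its rim (contact force between the fingers and probe above 1 N and z of tip in the frame of beaker above 0.064 m), for 0.1 s.
At the end, for the whole second after the job is handed in: probe held still in the fingers, tip on the panel within 7 mm of the ring's centre, axis within 10 degrees of the face's normal, pressing 0.4 to 4 N with the spring tip 1 to 9.5 mm in, not touching the stand; beaker upright and it, dish, marker, flask and tape within 30 mm of their places (contact force between the fingers and probe above 1 N and distance between tip and spot below 0.007 m and angle between the z axis of probe and the z axis of spot, either way round below 0.17 rad and contact force between probe and panel between 0.4 and 4 N and value of joint probe_tip between 0.001 and 0.0095 m and linear speed of probe below 0.02 m/s and contact force between probe and stand below 0.05 N and angle between beaker's own z axis and vertical below 0.1 rad and distance of each of beaker, dish, pen, flask, tape from where it was at the start of the episode below 0.03 m); the arm keeps its last pose, push and grip.
It fails at once if the beaker is tipped (over 0.4 rad) or shoved more than 30 mm (angle between beaker's own z axis and vertical above 0.4 rad or distance of beaker from where it was at the start of the episode above 0.03 m).
It fails at once if the probe is pressed on the panel with more than 15 N (contact force between probe and panel above 15 N).
It fails at once if the dish, marker, flask or tape is shoved more than 30 mm (distance of any of dish, pen, flask, tape from where it was at the start of the episode above 0.03 m).
It also fails if it takes over 53 s, if anything falls off the work surface, if the arm or the gripper's body presses on something with over 40 N, if the wrist force passes 120 N, or if a joint passes its speed limit or range.

## Robot

A 6-joint arm with a two-finger parallel gripper is mounted at the origin on a cart in front of the work surface, level with it; the furniture and walls round the work are solid. World frame = base frame: x ahead of the robot, y to its left, z up, the work surface at z = 0. Lengths are in m, angles in rad, forces in N, time in s.
With the tool pointing down it reaches from about 0.425 to 0.95 m from the base axis. Payload 3.5 kg.
Tool frame: the origin (TCP) lies between the finger pads; the fingertips stand 22 mm ahead of it and the grasp point (between the pads) lies 3 mm ahead of it (ctrl.nose_length is the z of the fingertips in the tool frame, in m); z points along the fingers, y is the line along which they close (so a half turn about z gives the same grasp; the last joint's range is limited). The gripper opens to 85 mm and grips with 20 to 120 N. Pads are 22 mm wide; open, the fingers measure 114 mm over their backs; the gripper's body (76 mm by 85 mm) begins 54 mm behind the grasp point. The pads swing forward as they close: fully open they stand 13 mm farther back than shut.
Start: joints at [0.976, 0.286, 1.577, -0, 1.279, -0.15], TCP at [0.29, 0.609, 0.253] pointing down, gripper open.
Joint ranges: [-2.77, 2.77], [-0.9, 2.22], [0.21, 2.48], [-1.53, 4.67], [0.24, 2.81], [-2.84, 2.84]. Speed limits (rad/s): [2.79, 2.79, 3.14, 3.14, 3.14, 3.14].

## Interface

Orientations are given as a unit quaternion [x, y, z, w].
In Python, from plant import ctrl gives the robot as it stands. The module is installed in compiled form; this text tells all that it offers.
- The arm moves only by the tool send_rows, never from a script. Its argument "rows" is text: rows parted by semicolons, each of 7 numbers parted by spaces: the turn, a rotation vector about the tool's x, y, z in degrees, then the shift along the tool's x, y, z in mm, then the opening, from -1 (shut) to 1 (fully open). A call has 1 to 8 rows; each row is the pose to reach, as a shift and turn from the pose commanded when the call began, along the tool's axes at that moment; what a row does not reach only later rows make up. A row lasts 1/8 s, in which the tool goes at most 62.5 mm and 10.7 degrees, less where a joint would pass 70% of its speed; a pose out of reach is approached as far as the arm can. A call with a gripper value outside its range is refused whole. The fingers move at their own pace and stop on an object; "grip_force" is the grip in N (left out, the last holds). Time passes only in rows, so rows that repeat a pose let the fingers close. It gives the time, the measured TCP pose, the force, the opening and the grip force at its end, in the units of the state.
- ctrl.get_state(): the state, without advancing time (a new reading comes with each control period).
- ctrl.read_camera(name): name is "scene" or "side" or "wrist"; returns a dict with "color" (400x640x3 uint8, red, green, blue), "fx", "fy", "cx", "cy" (pixels), "D" ([k1, k2, p1, p2, k3] as OpenCV has them; the pictures are not rectified), "extrinsics" (4x4, takes a point from world to camera coordinates). Camera axes: x right, y down, z forward; pixel columns grow to the right and rows downward; lengths in m; the calibration is good to about 2 mm. A picture is of the moment at which its call begins. There is no depth.
- ctrl.sign_off(): hands the job in; it is judged then, once.
Trained networks look in a picture, given as the dict that the camera call returned (one of the last four; its "shot" number tells which), for a name from the list of things; names that differ only in an ending like _2 or _b are one class to them, and where a whole thing is asked for, a point or a joint stands for the part that bears it (a point fixed in the world has none). Each returns a list of dicts, best first, with "p" (0 to 1); they miss things now and then, are a little off and sometimes report something else, mostly with a low value. They report only what shows in the picture. A call takes as long as a camera call. They do not tell look-alikes from the thing itself.
- ctrl.look_for(picture, target): "position" ([x, y, z] in m, in the coordinates of the camera as it stood for that picture, good to about 4 mm: the middle of the surface that is visible of it).
The state is a dict: "time": time; "qpos": joint angles; "dq": joint speeds; "joint_efforts": joint torques, N m; "eef_pos": TCP position; "tcp_rot": TCP orientation; "contact_force": force on the tool from outside, world axes, zero at the start; "wrist_torque": the same for the moment, N m; "opening": opening from 0.0 (shut) to 1.0 (fully open); "finger_force": force on a finger pad.
Only numpy, scipy, OpenCV 4.12 (cv2) and the standard library are available. Lean on these libraries where they do the work, as an engineer would, in place of code of your own. Each camera call takes 0.05 s, during which the arm holds its last target. There are 200 camera calls.

## Working session

There is one attempt and no reset: what is moved stays moved. The work goes in short steps, Python scripts to look and compute and a tool call to move; the robot and the scene stay as the last step left them, time stands still between calls to the robot, and variables do not carry over. Pictures are saved under pics/ and viewed, at most 10 in all, crops included, and the job is handed in when it is done.

Besides the shell and the picture viewer there is one more tool, called after "Call:" as a command line: name --argument value ..., lists and objects as JSON in quotes. send_rows: Moves the arm, as the interface text tells. Its arguments: {"type":"object","properties":{"rows":{"type":"string"},"grip_force":{"type":"number"}},"required":["rows"]}

```bash
mkdir -p pics; cat > h.py <<'E'
import numpy as np, cv2
from plant import ctrl
from scipy.spatial.transform import Rotation as R
def shot(n,save=None):
    p=ctrl.read_camera(n)
    if save: cv2.imwrite('pics/'+save,p['color'][:,:,::-1])
    return p
def world(p,c):
    E=np.array(p['extrinsics']); return E[:3,:3].T@(np.array(c)-E[:3,3])
def K(p): return np.array([[p['fx'],0,p['cx']],[0,p['fy'],p['cy']],[0,0,1.]])
def pix(p,w):
    E=np.array(p['extrinsics']); return cv2.projectPoints(np.array(w,float).reshape(-1,1,3),cv2.Rodrigues(E[:3,:3])[0],E[:3,3],K(p),np.array(p['D'],float))[0].reshape(-1,2)
def ray(p,uv):
    E=np.array(p['extrinsics']); u=cv2.undistortPoints(np.array([[uv]],float),K(p),np.array(p['D'],float))[0,0]
    d=E[:3,:3].T@np.array([u[0],u[1],1]); return -E[:3,:3].T@E[:3,3], d/np.linalg.norm(d)
def onz(p,uv,z):
    o,d=ray(p,uv); return o+d*(z-o[2])/d[2]
def tri(l):
    A=np.zeros((3,3));b=np.zeros(3)
    for p,uv in l:
        o,d=ray(p,uv);M=np.eye(3)-np.outer(d,d);A+=M;b+=M@o
    return np.linalg.solve(A,b)
E
python3 - <<'E'
from h import *
s=ctrl.get_state();print(s['eef_pos'],s['tcp_rot'],ctrl.nose_length)
for n in ('scene','side'):
    p=shot(n,n+'1.png')
    for t in ['probe','stand','beaker','panel','dish','pen','flask','tape']:
        for r in ctrl.look_for(p,t)[:3]:
            w=world(p,r['position']);print(n,t,round(r['p'],2),w.round(3),pix(p,w)[0].round())
E
```

```text
[0.29009165 0.60883062 0.25194584] [ 2.20594092e-01  9.75364997e-01 -1.08490775e-03 -4.39135569e-04] 0.022
scene probe 0.82 [0.53  0.306 0.107] [266. 146.]
scene probe 0.58 [0.446 0.212 0.056] [253. 186.]
scene probe 0.41 [0.437 0.412 0.053] [222. 157.]
scene stand 0.92 [0.51  0.282 0.055] [264. 169.]
scene beaker 0.86 [0.512 0.427 0.046] [244. 151.]
scene panel 0.7 [ 0.578 -0.148  0.032] [382. 257.]
scene dish 0.87 [0.362 0.328 0.016] [208. 188.]
scene pen 0.77 [ 0.381 -0.149  0.01 ] [300. 299.]
scene flask 0.37 [ 0.766 -0.231  0.091] [480. 227.]
side probe 0.68 [0.443 0.213 0.061] [256. 195.]
side probe 0.49 [0.526 0.309 0.11 ] [271. 153.]
side stand 0.73 [0.511 0.285 0.051] [271. 178.]
side beaker 0.72 [0.513 0.427 0.048] [254. 155.]
side panel 0.96 [ 0.578 -0.146  0.037] [377. 274.]
side dish 0.76 [0.361 0.326 0.014] [214. 196.]
side pen 0.8 [ 0.374 -0.153  0.012] [289. 317.]
side flask 0.45 [ 0.766 -0.228  0.094] [477. 249.]
```

View pics/scene1.png

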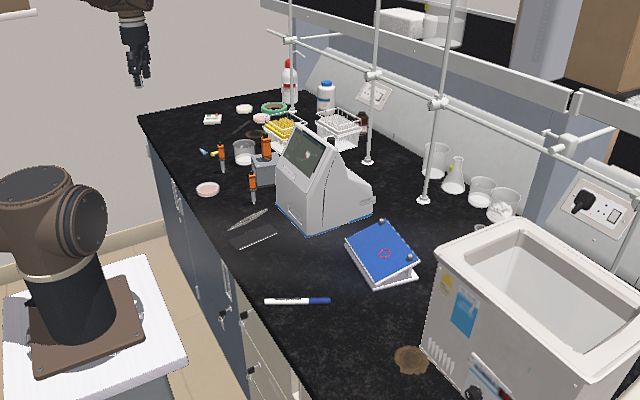

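View pics/side1.png

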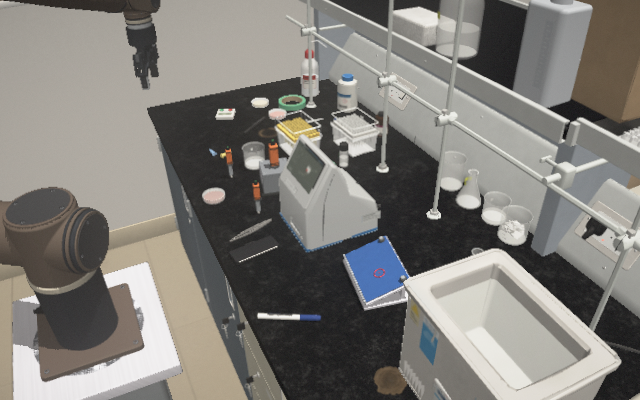

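The scene picture shows the probe in its stand at about (266,146), with look-alikes at (221,155) and (253,186). The beaker is at (244,151) and the panel ring at (385,253), with the instrument between stand and panel. Next I'll look from above with the wrist camera.

Call:
send_rows --rows "0 0 0 -50 -30 -50 1;0 0 0 -100 -60 -80 1;0 0 0 -150 -90 -100 1;0 0 0 -200 -120 -100 1;0 0 0 -250 -150 -100 1;0 0 0 -290 -170 -100 1;0 0 0 -290 -170 -100 1"

```text
time: 1.78
eef_pos: [0.4809, 0.3284, 0.3534]
tcp_rot: [0.223, 0.975, -0.0, 0.0]
contact_force: [-0.0, -0.2, -0.7]
opening: 0.997
finger_force: 0.0
```

```bash
python3 - <<'E'
from h import *
s=ctrl.get_state();print(s['time'],s['eef_pos'],R.from_quat(s['tcp_rot']).as_matrix().round(3))
p=shot('wrist','w1.png');E=np.array(p['extrinsics']);print(E.round(3),(-E[:3,:3].T@E[:3,3]).round(3),p['fx'])
for t in ['probe','stand','beaker','dish','tape']:
        for r in ctrl.look_for(p,t)[:3]:
            w=world(p,r['position']);print(t,round(r['p'],2),w.round(3),pix(p,w)[0].round())
E
```

```text
1.775 [0.4809086  0.32838774 0.3533986 ] [[-0.9    0.435  0.   ]
 [ 0.435  0.9   -0.   ]
 [-0.001 -0.    -1.   ]]
[[ 0.435  0.9   -0.001 -0.503]
 [ 0.86  -0.415  0.298 -0.345]
 [ 0.268 -0.13  -0.955  0.388]
 [ 0.     0.     0.     1.   ]] [0.411 0.36  0.473] 340.5897066432924
probe 0.7 [0.433 0.412 0.084] [371.  86.]
probe 0.69 [0.441 0.226 0.075] [230. 164.]
probe 0.64 [0.519 0.314 0.124] [325. 202.]
beaker 0.77 [0.516 0.448 0.021] [414. 133.]
dish 0.82 [0.361 0.337 0.015] [286.  60.]
tape 0.8 [0.659 0.322 0.023] [370. 259.]
```

View pics/w1.png

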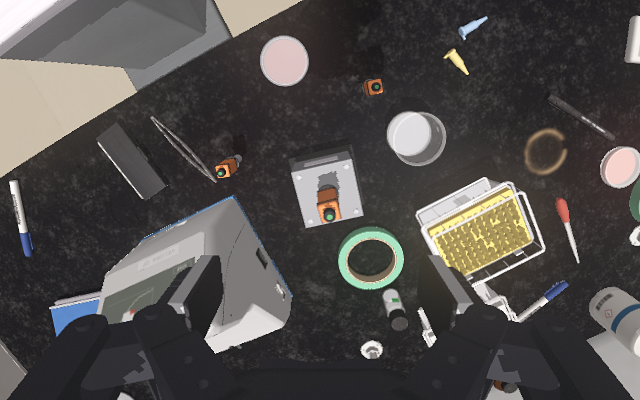

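The wrist picture shows the cap at about (330,214) and the stand top with corners near (293,172) and (363,218). The beaker is at (416,138) and the tape at (370,259). I'll zoom in for precise values.

```bash
python3 - <<'E'
import cv2
i=cv2.imread('pics/w1.png')[95:245,270:460]
cv2.imwrite('pics/w1c.png',cv2.resize(i,None,fx=4,fy=4,interpolation=cv2.INTER_CUBIC)[:600])
E
```

```text
(no output)
```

View pics/w1c.png

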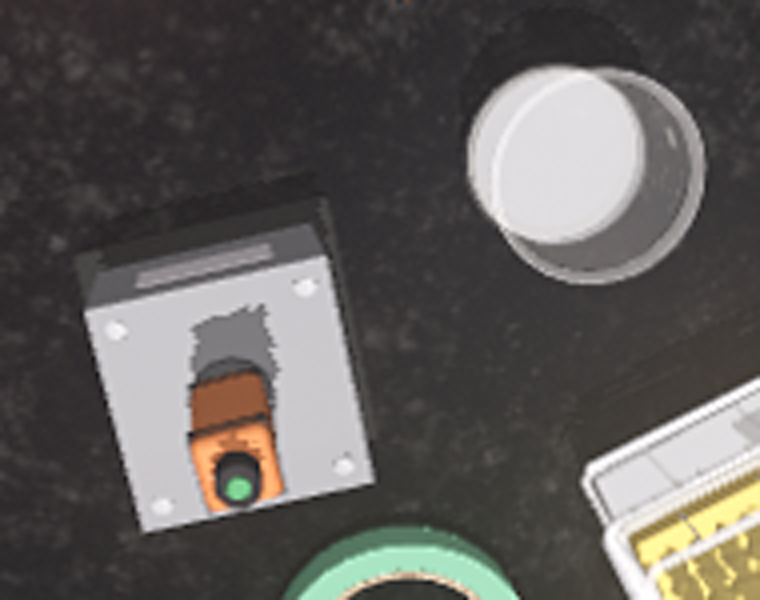

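```bash
python3 - <<'E'
from h import *
p=shot('wrist')
f=lambda c,z:onz(p,(270+c[0]/4,95+c[1]/4),z)
for n,cs,z in [('stand',[(85,312),(328,257),(375,484),(142,532)],.064),('orange',[(188,437),(270,418),(285,495),(208,513)],.130),('cap',[(238,487)],.142),('rim',[(598,176)],.062),('bot',[(555,155)],.002)]:
    w=np.array([f(c,z) for c in cs]);print(n,w.mean(0).round(4))
    if len(w)>1:
        for i in range(4):
            d=w[(i+1)%4]-w[i];print('  ',np.linalg.norm(d).round(4),(np.degrees(np.arctan2(d[1],d[0]))%90).round(1))
# instrument, tape, rack extents
E
```

```text
stand [0.5286 0.3181 0.064 ]
   0.0765 77.7
   0.0759 77.7
   0.0768 77.1
   0.0752 77.4
orange [0.5268 0.3188 0.13  ]
   0.0224 78.4
   0.0223 76.0
   0.0214 78.8
   0.0224 78.5
cap [0.5279 0.318  0.142 ]
rim [0.5123 0.4479 0.062 ]
bot [0.5143 0.4492 0.002 ]
```

```bash
python3 - <<'E'
from h import *
a=shot('scene');b=shot('side');w=shot('wrist')
print('peak',tri([(a,(302,124)),(b,(302,138))]).round(3),'peakR',tri([(a,(343,150)),(b,(340,162))]).round(3))
print('base near',tri([(a,(305,235)),(b,(313,248))]).round(3))
for u in [(235,196),(292,297)]:
    print(u,[onz(w,u,z).round(3) for z in (0,.1,.2)])
# ring by red colour
for n,p in (('scene',a),('side',b)):
    c=cv2.cvtColor(p['color'],cv2.COLOR_RGB2HSV).astype(int)
    h,s_,v=c[...,0],c[...,1],c[...,2]
    m=((h>140)|(h<8))&(s_>90)&(v>80); m[:, :340]=0;m[:,430:]=0;m[:225]=0;m[310:]=0
    ys,xs=np.nonzero(m);print(n,len(xs),xs.min(),xs.max(),ys.min(),ys.max(),(xs.min()+xs.max())/2,(ys.min()+ys.max())/2)
    o=(xs.mean(),ys.mean());globals()[n]=o;print(o)
print(tri([(a,scene),(b,side)]))
E
```

```text
peak [0.531 0.11  0.246] peakR [0.588 0.033 0.205]
base near [ 0.564  0.151 -0.107]
(235, 196) [array([0.491, 0.187, 0.   ]), array([0.474, 0.224, 0.1  ]), array([0.456, 0.261, 0.2  ])]
(292, 297) [array([0.68 , 0.185, 0.   ]), array([0.622, 0.223, 0.1  ]), array([0.565, 0.26 , 0.2  ])]
scene 38 379 389 249 257 384.0 253.0
(np.float64(384.2105263157895), np.float64(253.28947368421052))
side 28 374 384 268 276 379.0 272.0
(np.float64(379.0357142857143), np.float64(272.14285714285717))
[ 0.58433545 -0.1456042   0.03791072]
```

Call:
send_rows --rows "0 0 -7 -24 6 40 1;0 0 -13.4 -47 11 100 1;0 0 -13.4 -47 11 153 1;0 0 -13.4 -47 11 153 1;0 0 -13.4 -47 11 153 1"

```text
time: 2.9
eef_pos: [0.5271, 0.3216, 0.2028]
tcp_rot: [0.105, 0.994, 0.001, 0.001]
contact_force: [0.5, -0.9, 0.8]
opening: 1.0
finger_force: 0.0
```

```bash
python3 - <<'E'
from h import *
s=ctrl.get_state();print(s['time'],s['eef_pos'],R.from_quat(s['tcp_rot']).as_matrix().round(3))
p=shot('wrist','w2.png')
print(pix(p,[[.528,.318,.142],[.528,.318,.130],[.513,.448,.062]]))
E
```

```text
2.9 [0.52710185 0.32155772 0.20279318] [[-0.978  0.209  0.003]
 [ 0.209  0.978  0.001]
 [-0.003  0.002 -1.   ]]
[[316.43131807 231.01082006]
 [316.59027643 223.06417158]
 [476.99475077 139.04807505]]
```

View pics/w2.png

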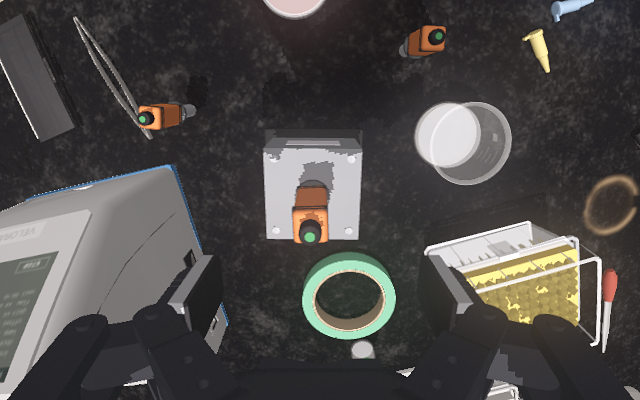

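The probe's cap centre is at about (310,237) and the orange top's corners near (292,207) and (329,244), square with the picture. The beaker rim is at (474,143). Both are close to prediction.

```bash
python3 - <<'E'
from h import *
s=ctrl.get_state();Rm=R.from_quat(s['tcp_rot']).as_matrix()
p=shot('wrist');print(s['eef_pos'])
for n,c,z in [('cap',(310.5,238),.142),('orange',(310.3,224.5),.130),('rim',(470.5,143.5),.062),('bot',(447,135),.002)]:
    w=onz(p,c,z);print(n,w.round(4),'tool',(Rm.T@(w-s['eef_pos'])*1e3).round(1))
st=np.array([onz(p,c,.064) for c in [(264,149),(362,149),(361,240),(265,239)]]);print(st.mean(0))
E
```

```text
[0.52765976 0.32179151 0.20405124]
cap [0.5329 0.3139 0.142 ] tool [-6.4 -6.9 62.1]
orange [0.5294 0.3142 0.13  ] tool [-2.9 -7.3 74. ]
rim [0.5167 0.4435 0.062 ] tool [ 36.8 116.3 142.3]
bot [0.5189 0.4464 0.002 ] tool [ 35.6 119.3 202.3]
[0.53248033 0.31412159 0.064     ]
```

Call:
send_rows --rows "0 0 0 -2 -3 30 1;0 0 0 -4 -6 70 1;0 0 0 -4 -6 100 1;0 0 0 -4 -6 101 1;0 0 0 -4 -6 101 -1;0 0 0 -4 -6 101 -1;0 0 0 -4 -6 101 -1;0 0 0 -4 -6 101 -1" --grip_force 40

```text
time: 4.0
eef_pos: [0.5294, 0.3143, 0.1005]
tcp_rot: [0.105, 0.994, 0.0, 0.001]
contact_force: [-0.8, -0.1, 4.0]
opening: 0.257
finger_force: 39.7
```

Call:
send_rows --rows "0 0 0 0 0 -10 -1;0 0 0 0 0 -30 -1;0 0 0 0 0 -60 -1;0 0 0 0 0 -90 -1;0 0 0 0 0 -100 -1;0 0 0 0 0 -100 -1"

```text
time: 4.75
eef_pos: [0.5291, 0.3142, 0.2004]
tcp_rot: [0.105, 0.994, 0.0, 0.001]
contact_force: [0.6, -0.4, -0.9]
opening: 0.252
finger_force: 39.6
```

```bash
python3 - <<'E'
from h import *
p=shot('wrist','w3.png');s=ctrl.get_state();print(s['eef_pos'],s['contact_force'],s['opening'])
Rm=R.from_quat(s['tcp_rot']).as_matrix();tip=s['eef_pos']+Rm@[0,0,.099]
print('tip',tip,pix(p,tip))
for n in('scene','side'):
    q=shot(n,n+'3.png');print(pix(q,[tip,s['eef_pos']]).round())
E
```

```text
[0.52848189 0.31392489 0.19896686] [ 0.35764641 -0.03351858 -1.95560309] 0.250345732935061
tip [0.52841672 0.31389583 0.09996688] [[321.18869244 204.75302442]]
[[264. 148.]
 [262. 114.]]
[[272. 155.]
 [269. 122.]]
```

View pics/w3.png

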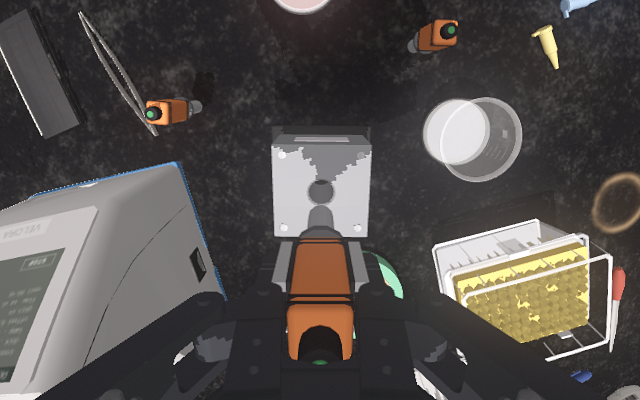

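The probe is held upright. Its tip is at about (321,205), as predicted, with the stand hole at (320,192). The beaker rim is centred at about (480,139) and its floor at (456,131).

```bash
python3 - <<'E'
from h import *
p=shot('wrist');s=ctrl.get_state();Rm=R.from_quat(s['tcp_rot']).as_matrix()
for n,c,z in [('hole',(320.5,192),.064),('rim',(480,139.5),.062),('bot',(456,131.5),.002),('tip',(320.5,205.5),.1)]:
    w=onz(p,c,z);print(n,w.round(4),'tool',(Rm.T@(w-s['eef_pos'])*1e3).round(1))
E
```

```text
hole [0.5276 0.3126 0.064 ] tool [ -0.2  -1.  133.5]
rim [0.5127 0.4398 0.062 ] tool [ 41.  120.3 135.4]
bot [0.5147 0.444  0.002 ] tool [ 39.7 125.  195.4]
tip [0.5263 0.3129 0.1   ] tool [ 1.2 -1.  97.5]
```

Call:
send_rows --rows "0 0 0 15 45 -5 -1;0 0 0 30 90 -5 -1;0 0 0 40 120 -5 -1;0 0 0 40 123 -5 -1;0 0 0 40 123 -5 -1"

```text
time: 5.58
eef_pos: [0.5152, 0.4422, 0.203]
tcp_rot: [0.105, 0.994, -0.001, -0.001]
contact_force: [0.2, 0.2, -0.1]
opening: 0.251
finger_force: 39.7
```

```bash
python3 - <<'E'
from h import *
p=shot('wrist','w4.png');s=ctrl.get_state();print(s['eef_pos'],s['contact_force'],s['opening'])
a=shot('scene');b=shot('side')
Rm=R.from_quat(s['tcp_rot']).as_matrix();tip=s['eef_pos']+Rm@[0,0,.099]
print(tip,pix(p,tip),pix(a,tip),pix(b,tip))
f=lambda i,x,y,w,h,k:cv2.resize(i['color'][y:y+h,x:x+w,::-1],None,fx=k,fy=k,interpolation=cv2.INTER_CUBIC)
cv2.imwrite('pics/c4.png',np.hstack([f(p,230,100,180,150,2),f(a,220,90,60,100,3),f(b,230,95,60,100,3)]))if 0 else None
W=f(p,230,100,180,150,2.5);A=f(a,215,90,70,94,4);W=cv2.copyMakeBorder(W,0,376-W.shape[0],0,0,0)[:376]
cv2.imwrite('pics/c4.png',np.hstack([W,A]));print(W.shape,A.shape)
E
```

```text
[0.5154222  0.44183252 0.20333307] [ 0.34316741  0.22586247 -1.60869833] 0.2509678405573292
[0.5152898  0.44170075 0.10433325] [[321.53622616 207.13918917]] [[241.47527543 130.83120925]] [[250.95361272 134.90684218]]
(376, 450, 3) (376, 280, 3)
```

View pics/c4.png

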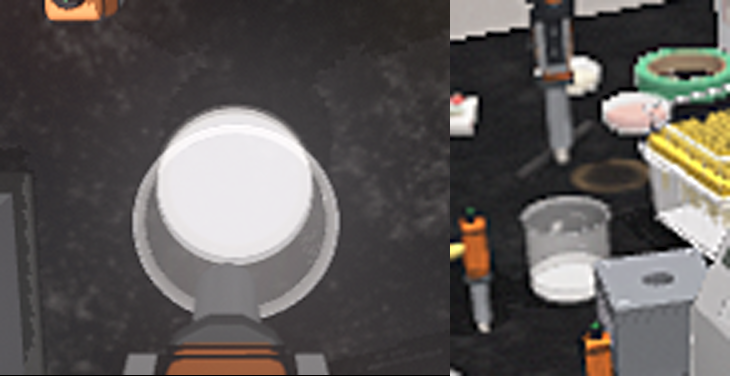

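The tip is at about (321,206) over the beaker, whose rim is centred near (324,189) and floor near (324,174).

```bash
python3 - <<'E'
from h import *
p=shot('wrist');s=ctrl.get_state();Rm=R.from_quat(s['tcp_rot']).as_matrix()
for n,c,z in [('rim',(324.4,188.8),.062),('bot',(324,174),.002),('tip',(321,206),.104)]:
    w=onz(p,c,z);print(n,w.round(4),'tool',(Rm.T@(w-s['eef_pos'])*1e3).round(1))
E
```

```text
rim [0.5162 0.4436 0.062 ] tool [  0.    2.  142.2]
bot [0.5188 0.4434 0.002 ] tool [ -2.6   2.4 202.2]
tip [0.5155 0.4409 0.104 ] tool [ 1.000e-01 -8.000e-01  1.002e+02]
```

Call:
send_rows --rows "0 0 0 -1 2 30 -1;0 0 0 -1 2 65 -1;0 0 0 -1 2 84 -1;0 0 0 -1 2 86 -1;0 0 0 -1 2 86 -1;0 0 0 -1 2 86 -1"

```text
time: 6.52
eef_pos: [0.5179, 0.4451, 0.1204]
tcp_rot: [0.105, 0.994, 0.001, 0.001]
contact_force: [-0.1, -0.3, -0.8]
opening: 0.253
finger_force: 39.8
```

Call:
send_rows --rows "0 0 0 0 0 -25 -1;0 0 0 0 0 -60 -1;0 0 0 0 0 -100 -1;0 0 0 0 0 -140 -1;0 0 0 0 0 -190 -1;0 0 0 0 0 -240 -1;0 0 0 0 0 -270 -1;0 0 0 0 0 -270 -1"

```text
time: 7.52
eef_pos: [0.5176, 0.4451, 0.394]
tcp_rot: [0.105, 0.994, 0.003, 0.004]
contact_force: [0.4, -0.2, -0.7]
opening: 0.254
finger_force: 39.8
```

```bash
python3 - <<'E'
from h import *
s=ctrl.get_state();print(s['time'],s['eef_pos'],s['qpos'],R.from_quat(s['tcp_rot']).as_matrix().round(3))
a=shot('scene');b=shot('side')
for n,p in (('scene',a),('side',b)):
    for r in ctrl.look_for(p,'beaker')[:2]: print(n,r['p'],world(p,r['position']).round(3))
E
```

```text
7.525 [0.5175952  0.44506622 0.39401977] [ 5.61836574e-01  2.32954023e-01  1.38930956e+00  2.39700413e-05
  1.50971727e+00 -7.98227583e-01] [[-0.978  0.209  0.008]
 [ 0.209  0.978  0.005]
 [-0.007  0.007 -1.   ]]
scene 0.72 [0.511 0.429 0.045]
side 0.9 [0.513 0.428 0.046]
```

Call:
send_rows --rows "0 0 0 -18 -57 0 -1;0 0 0 -36 -115 0 -1;0 0 0 -54 -172 0 -1;0 0 0 -72 -230 0 -1;0 0 0 -90 -287 0 -1;0 0 0 -108 -345 0 -1;0 0 0 -126 -402 0 -1;0 0 0 -140 -450 0 -1"

```text
time: 8.72
eef_pos: [0.5589, -0.027, 0.3859]
tcp_rot: [0.106, 0.994, 0.0, -0.002]
contact_force: [0.9, 1.0, -0.7]
opening: 0.25
finger_force: 40.0
```

Call:
send_rows --rows "0 0 0 -18 -57 0 -1;0 0 0 -36 -112 0 -1;0 0 0 -36 -112 0 -1;0 0 0 -36 -112 0 -1"

```text
time: 9.22
eef_pos: [0.5709, -0.1416, 0.3865]
tcp_rot: [0.106, 0.994, 0.001, -0.002]
contact_force: [1.2, 0.2, -1.3]
opening: 0.251
finger_force: 40.2
```

```bash
python3 - <<'E'
from h import *
p=shot('wrist','w5.png')
s=ctrl.get_state();print(s['time'],s['eef_pos'],s['qpos'].round(2) if hasattr(s['qpos'],'round') else s['qpos'],R.from_quat(s['tcp_rot']).as_matrix().round(3))
print(pix(p,[.584,-.146,.038]))
E
```

```text
9.275 [ 0.57105125 -0.14095133  0.38699603] [-0.41  0.03  1.63  0.    1.49 -1.78] [[-0.978  0.209 -0.002]
 [ 0.209  0.978  0.001]
 [ 0.002  0.001 -1.   ]]
[[319.53100127 157.17131109]]
```

View pics/w5.png

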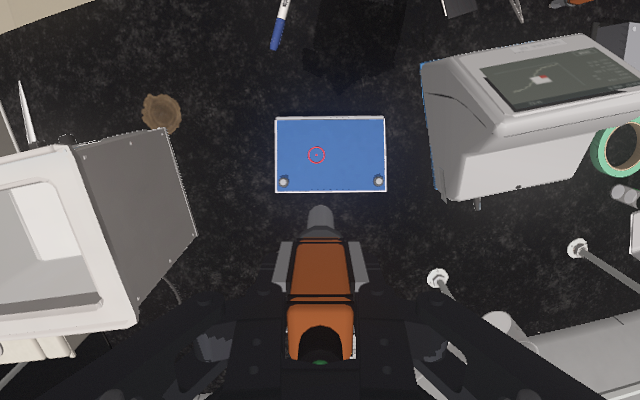

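The ring is centred at about (317,155) on the blue panel, whose corners are near (275,117), (385,116), (386,192) and (275,192), almost square to the tool. The clamp screws are on the far side.

```bash
cat >> h.py <<'E'
def ringpix(p,u0,v0,r=30):
    c=cv2.cvtColor(p['color'],cv2.COLOR_RGB2HSV).astype(int);h,s,v=c[...,0],c[...,1],c[...,2]
    m=((h>150)|(h<8))&(s>110)&(v>80);k=np.zeros_like(m);k[v0-r:v0+r,u0-r:u0+r]=1
    ys,xs=np.nonzero(m&k);(c,rr)=cv2.minEnclosingCircle(np.c_[xs,ys].astype(np.float32));return c,rr,len(xs)
E
python3 - <<'E'
from h import *
p=shot('wrist');s=ctrl.get_state()
c=[onz(p,u,z) for u,z in [((275,117),.023),((385,116),.023),((386,192),.057),((275,192),.057)]]
print(np.round(c,4),np.mean(c,0))
for i,j in((0,1),(3,2),(0,3),(1,2)):
    d=c[j]-c[i];print(np.linalg.norm(d),np.degrees(np.arctan2(d[1],d[0])))
r=ringpix(p,317,155);print(r,onz(p,r[0],.038))
a=shot('scene');b=shot('side')
ra=ringpix(a,384,253,14);rb=ringpix(b,379,272,14);print(ra,rb,tri([(a,ra[0]),(b,rb[0])]),tri([(a,ra[0]),(b,rb[0]),(p,r[0])]))
print(p['fx'])
E
```

```text
[[ 0.5187 -0.195   0.023 ]
 [ 0.5492 -0.0445  0.023 ]
 [ 0.6477 -0.065   0.057 ]
 [ 0.6157 -0.215   0.057 ]] [ 0.58284418 -0.1298831   0.04      ]
0.15359300907422052 78.53370220728347
0.15340548144785515 77.95303131172548
0.10474881280325445 -11.662177307424665
0.10622130907325485 -11.77040576255215
((315.5722961425781, 154.33132934570312), 8.598422050476074, 75) [ 0.5794854  -0.15007112  0.038     ]
((384.0, 253.5), 5.590270042419434, 32) ((378.5, 272.5), 5.147915363311768, 18) [ 0.58085845 -0.14886864  0.04110712] [ 0.57934933 -0.15018442  0.04268344]
340.5897066432924
```

Call:
send_rows --rows "0 -5 0 10 -2 50 -1;0 -12 0 20 -4 100 -1;0 -20 0 37 -7 150 -1;0 -20 0 37 -7 195 -1;0 -20 0 37 -7 213 -1;0 -20 0 37 -7 213 -1;0 -20 0 37 -7 213 -1"

```text
time: 10.3
eef_pos: [0.5347, -0.1409, 0.1771]
tcp_rot: [0.103, 0.979, -0.019, 0.174]
contact_force: [0.2, -1.0, -0.6]
opening: 0.253
finger_force: 40.1
```

```bash
python3 - <<'E'
from h import *
p=shot('wrist','w6.png');s=ctrl.get_state();Rm=R.from_quat(s['tcp_rot']).as_matrix()
print(s['time'],s['eef_pos'],Rm.round(3),s['contact_force'])
a=shot('scene','scene6.png');b=shot('side','side6.png')
tip=s['eef_pos']+Rm@[0,0,.099];print('tip',tip,pix(p,tip),pix(a,tip),pix(b,tip))
yw=np.radians(-11.9);n=np.array([-np.sin(np.radians(20))*np.cos(yw),-np.sin(np.radians(20))*np.sin(yw),np.cos(np.radians(20))])
print('ang',np.degrees(np.arccos(-n@Rm[:,2])), pix(p,[.5795,-.150,.04]))
for sp in [(.5795,-.150,.04)]: print('tool',(Rm.T@(np.array(sp)-tip)*1e3).round(1))
cv2.imwrite('pics/c6.png',cv2.resize(p['color'][60:260,190:450,::-1],None,fx=3,fy=3,interpolation=cv2.INTER_CUBIC))
E
```

```text
10.35 [ 0.53486254 -0.14107338  0.17739119] [[-0.918  0.209  0.337]
 [ 0.195  0.978 -0.073]
 [-0.345 -0.001 -0.939]] [-0.10523539 -0.45985983 -1.10197074]
tip [ 0.56825611 -0.14827504  0.08447184] [[321.67679933 207.60362771]] [[380.63495414 238.22274025]] [[374.33196863 259.04701606]]
ang 0.2075598851309319 [[322.26709336 183.12873969]]
tool [ 4.7  0.7 45.7]
```

View pics/c6.png

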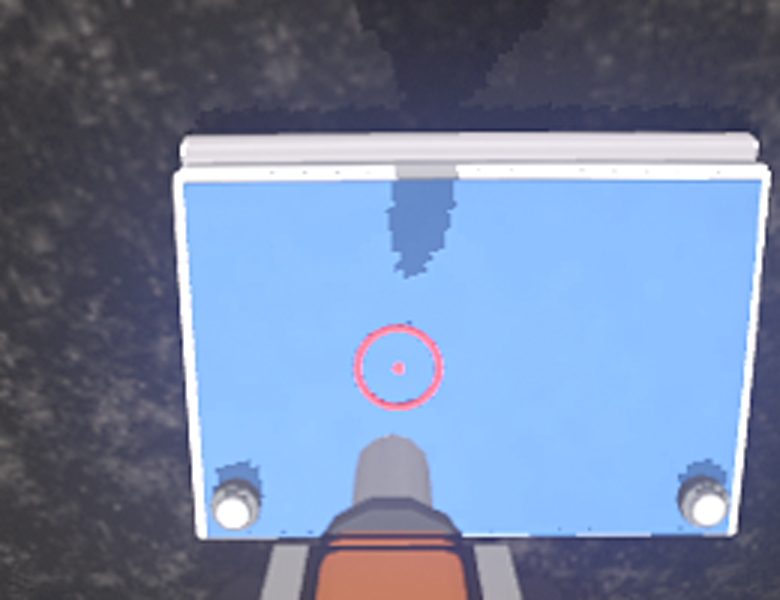

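The ring's centre dot is at (322.7,182.3), within 1 px of prediction, and the tool axis is 0.2° off the normal. I'll measure the force baseline and approach.

Call:
send_rows --rows "0 0 0 4 1 15 -1;0 0 0 5 1 28 -1;0 0 0 5 1 36 -1;0 0 0 5 1 40 -1;0 0 0 5 1 40 -1"

```text
time: 11.08
eef_pos: [0.5427, -0.1419, 0.1356]
tcp_rot: [0.104, 0.979, -0.018, 0.172]
contact_force: [-0.2, -0.7, -0.5]
opening: 0.249
finger_force: 40.1
```

```bash
cat > m.py <<'E'
from h import *
F=[];P=[];T=[]
for i in range(8):
    p=shot('wrist');s=ctrl.get_state();Rm=R.from_quat(s['tcp_rot']).as_matrix()
    F.append(Rm.T@s['contact_force']);P.append(s['eef_pos']);T.append(Rm)
F=np.array(F);print(s['time'],'F tool',F.mean(0).round(2),F.std(0).round(2));P=np.array(P);print(P.mean(0).round(4),P.std(0).round(4))
Rm=R.from_matrix(T).mean().as_matrix();tip=P.mean(0)+Rm@[0,0,.0975]
print('tool to spot',(Rm.T@(np.array([.5795,-.150,.04])-tip)*1e3).round(1))
n=np.array([-.3347,.0705,.9397]);print('ang',np.degrees(np.arccos(-n@Rm[:,2])).round(2),'ring',ringpix(p,322,183,24),pix(p,[[.5795,-.150,.04],tip]).round(1))
E
python3 m.py
```

```text
11.475 F tool [ 0.33 -0.04  0.71] [0.48 0.46 0.54]
[ 0.5429 -0.142   0.1364] [0.0001 0.     0.0002]
tool to spot [-2.2 -0.1  5.9]
ang nan ring ((321.5, 201.0), 15.53232479095459, 64) [[321.7 207.9]
 [321.9 207.7]]m.py:9: RuntimeWarning: invalid value encountered in arccos
  n=np.array([-.3347,.0705,.9397]);print('ang',np.degrees(np.arccos(-n@Rm[:,2])).round(2),'ring',ringpix(p,322,183,24),pix(p,[[.5795,-.150,.04],tip]).round(1))
```

Call:
send_rows --rows "0 0 0 -1 0 4 -1;0 0 0 -1 0 8 -1;0 0 0 -1 0 9 -1;0 0 0 -1 0 9 -1;0 0 0 -1 0 9 -1"

```text
time: 12.1
eef_pos: [0.5466, -0.1428, 0.128]
tcp_rot: [0.104, 0.979, -0.018, 0.173]
contact_force: [-0.8, 0.4, 0.1]
opening: 0.253
finger_force: 40.1
```

```bash
python3 m.py
```

```text
12.5 F tool [ 0.12 -0.18 -0.16] [0.49 0.22 0.49]
[ 0.5466 -0.1428  0.128 ] [0. 0. 0.]
tool to spot [-1.5 -0.2 -3.3]
ang nan ring ((322.5, 204.0), 15.628600120544434, 80) [[321.7 211.5]
 [322.  207.7]]m.py:9: RuntimeWarning: invalid value encountered in arccos
  n=np.array([-.3347,.0705,.9397]);print('ang',np.degrees(np.arccos(-n@Rm[:,2])).round(2),'ring',ringpix(p,322,183,24),pix(p,[[.5795,-.150,.04],tip]).round(1))
```

Call:
send_rows --rows "0 0 0 0 0 1 -1;0 0 0 -1 0 2 -1;0 0 0 -1 0 3 -1;0 0 0 -1 0 3 -1;0 0 0 -1 0 3 -1;0 0 0 -1 0 3 -1"

```text
time: 13.25
eef_pos: [0.5484, -0.1431, 0.1254]
tcp_rot: [0.104, 0.979, -0.018, 0.173]
contact_force: [-1.5, 0.7, 0.2]
opening: 0.256
finger_force: 40.3
```

```bash
python3 m.py 2>/dev/null; python3 - <<'E'
from h import *
p=shot('wrist');a=shot('scene');b=shot('side')
f=lambda i,x,y,w,h,k:cv2.resize(i['color'][y:y+h,x:x+w,::-1],None,fx=k,fy=k,interpolation=cv2.INTER_CUBIC)
top=f(p,270,165,100,70,7)[:490];A=np.vstack([f(a,365,220,40,40,6),f(b,360,240,40,40,6)])
top=cv2.resize(top,(560,480*560//700+0));h=480;c=np.zeros((h,800,3),np.uint8);c[:top.shape[0],:560]=top[:h];c[:,560:]=A
cv2.imwrite('pics/c7.png',c);print(top.shape)
E
```

```text
13.65 F tool [ 1.52 -0.13 -0.73] [0.23 0.5  0.21]
[ 0.5485 -0.1431  0.1254] [0. 0. 0.]
tool to spot [-0.6 -0.3 -6.4]
ang nan ring ((321.5, 205.0), 16.53037452697754, 87) [[321.6 211.8]
 [322.  207.6]]
(384, 560, 3)
```

View pics/c7.png

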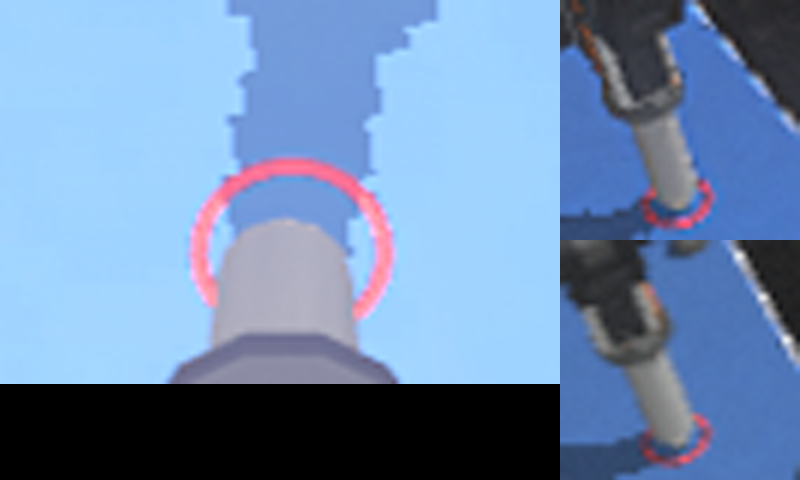

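The nose is inside the red ring, nearly central in all three views (ring centre about (322,211) in the wrist image). The tip is pressed in about 4–6 mm with about 1.5–2 N, and the axis is along the normal. I'm handing in.

```bash
python3 -c "
from plant import ctrl
print(ctrl.sign_off())"
```

```text
the job is handed in; nothing more can be done
None
```

I took the probe from its stand, dipped it in the beaker and lifted it out. I handed the job in with the probe held square to the panel: tip in the red ring, estimated 4–6 mm in at about 1.5–2 N. The hand-in returned no verdict.

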